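# Lock the box cutter into the tool rack for the drive

## Task

The trailer is about to drive off. Lay the box cutter that is lying on the worktop into the empty lane of the sloping tool rack, lengthwise up the slope like the two tools beside it (either end up), and then swing the rack's keeper bar by its red knob across all three tools, past the sprung catch, until it is fully shut against its stop. Leave the tools already in the rack in their lanes, and do not push the other things on the worktop about.

Things in the scene. Friction and masses are not known exactly. Their poses are not given: they have to be found in the camera images.
- bed: Sloping bed of the steel tool rack, fixed, low edge towards the robot. Origin: on the face the tools lie on, at the foot ledge, mid-width. x up the slope (28 degrees), y to the rack's left (level), z square out of the slope. Three lanes along x, centre lines at y = +56, 0, -56 mm; two hold tools, one is empty (which one varies: compare rack_cutter_mid, marker_mid). Foot ledge 13 mm high at x = -7 to 0.
- rack_mid (a point): Bed point x = 75, y = 0, z = 0 mm. Tools lie at z = 0 on black rails at x = 0 to 38 and 112 to 150 mm; between the rails the bed is 16 mm deep for its whole width (165 mm), as room for fingers. On the rails each lane is 30 mm wide between dividers 10 mm high. A tool let go slides down to the ledge or stays. The bed's high end is about 0.11 m above the worktop.
- catch (a point): Centre of the white sprung roller (12 mm across) of the keeper's catch, on the dark bracket at the rack's right: bed x = 86, y = -96, z = 26 mm. The bracket fills bed x 59 to 109, y -132 to -86 mm, top at z = 31 mm.
- keeper (a joint): Keeper bar hinge, rad: 0 = shut, straight across the lanes (along the bed's -y) against its stop; grows as the bar swings up the slope, parallel to it; 1.57 = straight up the slope; at most 1.95. Stiff (0.1 N m): the bar stays where left. Below 0.11 its end meets a sprung roller, forced aside with about 7 N at the knob; past 0.055 the roller drives the bar to 0 and holds it.
- keeper_hinge (a point): Point on the hinge axis of the keeper bar, half-way through the bar's thickness, at bed x = 76, y = 100, z = 26 mm, on a dark bracket (bed x 61 to 91, y 86 to 116 mm, top z = 21 mm). The axis is the bed's z. The bar is flat aluminium, 12 mm wide, 5 mm thick (bed z = 23.5 to 28.5 mm), its end 196 mm from the axis.
- keeper_knob (a point): Centre of the red round knob on the bar, 162 mm from the hinge axis; its axis is square to the slope, and it revolves freely on its pin. The knob is 18 mm across and 29 mm high (bed z = 32 to 61 mm; this point at z = 46.5 mm, 18 mm above the bar's upper face).
- cutter_mid (a point): Middle of the yellow box cutter that lies on the worktop (the one to stow): 142 mm long along its y, 21 mm wide along its x, body 14 mm thick with a thumb slide 4 mm higher near the middle. This point is 8 mm above its underside, half-way along. Mass 70 to 130 g.
- rack_cutter_mid (a point): Middle of the other, equal yellow box cutter, lying in a lane of the rack; 8 mm above its underside; its y axis runs along the lane.
- marker_mid (a point): Middle of the white marker with a black cap, 138 mm long, 18 mm thick, lying in a lane of the rack; 8 mm above its underside; its y axis runs along the lane.
- tape_roll: Roll of cream masking tape lying flat on the worktop, 102 mm across, 24 mm high; origin at the centre of its underside. A bystander.
- gold_cap: Gold screw cap lying on the worktop, 33 mm across, 16 mm high; origin at the centre of its underside. A bystander.
- jigger: Steel double measure standing on the worktop, 43 mm across, 78 mm high; origin at the centre of its underside. A bystander.
- dropper: Brown dropper bottle standing on the worktop, 33 mm across, 102 mm high; origin at the centre of its underside. A bystander.
- pourer: Black pouring spout lying on the worktop, 92 x 32 x 32 mm; origin under its middle. A bystander.
There are look-alikes about, which are no part of the job. Leave any pink look-alike of the part that bears cutter_mid alone.

How it is judged:
On the way, in this order (a step that is already met when the one before it is completed fails the run):
1. the box cutter lies in the empty lane of the rack, on both rails, with the keeper bar still open (z of cutter_mid in the frame of bed between -0.002 and 0.016 m and x of cutter_mid in the frame of bed between 0.055 and 0.092 m and (y of cutter_mid in the frame of bed between -0.066 and -0.046 m or y of cutter_mid in the frame of bed between -0.01 and 0.01 m or y of cutter_mid in the frame of bed between 0.046 and 0.066 m) and angle between the y axis of cutter_mid and the x axis of bed, either way round below 0.12 rad and value of joint keeper above 0.3 rad), for 0.2 s.
2. the keeper bar is fully shut in its catch (value of joint keeper below 0.02 rad), for 0.3 s.
At the end, for the whole second after the job is handed in: All three tools each lie on both rails in a lane: middle within 10 mm of the lane's centre line and 55 to 92 mm up from the foot ledge, underside within 8 mm of the rails, within 0.12 rad of the slope line. The keeper bar is shut in its catch, within 0.02 rad of its stop. All at rest (z of cutter_mid in the frame of bed between -0.002 and 0.016 m and x of cutter_mid in the frame of bed between 0.055 and 0.092 m and (y of cutter_mid in the frame of bed between -0.066 and -0.046 m or y of cutter_mid in the frame of bed between -0.01 and 0.01 m or y of cutter_mid in the frame of bed between 0.046 and 0.066 m) and angle between the y axis of each of cutter_mid, rack_cutter_mid, marker_mid and the x axis of bed, either way round below 0.12 rad and z of rack_cutter_mid in the frame of bed between -0.002 and 0.016 m and x of rack_cutter_mid in the frame of bed between 0.055 and 0.092 m and (y of rack_cutter_mid in the frame of bed between -0.066 and -0.046 m or y of rack_cutter_mid in the frame of bed between -0.01 and 0.01 m or y of rack_cutter_mid in the frame of bed between 0.046 and 0.066 m) and z of marker_mid in the frame of bed between -0.002 and 0.016 m and x of marker_mid in the frame of bed between 0.055 and 0.092 m and (y of marker_mid in the frame of bed between -0.066 and -0.046 m or y of marker_mid in the frame of bed between -0.01 and 0.01 m or y of marker_mid in the frame of bed between 0.046 and 0.066 m) and value of joint keeper below 0.02 rad and linear speed of cutter below 0.02 m/s); the robot touches nothing.
It fails at once if one of the bystanders (tape roll, gold cap, jigger, dropper bottle, pouring spout) is moved by more than 40 mm (distance of any of tape_roll, gold_cap, jigger, dropper, pourer from where it was at the start of the episode above 0.04 m).
It also fails if it takes over 61 s, if anything falls off the work surface, if the arm or the gripper's body presses on something with over 40 N, if the wrist force passes 120 N, or if a joint passes its speed limit or range.

## Robot

A 6-joint arm with a two-finger parallel gripper is mounted at the origin on a cart in front of the work surface, level with it; the furniture and walls round the work are solid. World frame = base frame: x ahead of the robot, y to its left, z up, the work surface at z = 0. Lengths are in m, angles in rad, forces in N, time in s.
With the tool pointing down it reaches from about 0.35 to 0.775 m from the base axis. Payload 5.5 kg.
Tool frame: the origin (TCP) lies at the very end of the fingers, on their centre line; the grasp point (between the pads) lies 19 mm behind it; z points along the fingers, y is the line along which they close (so a half turn about z gives the same grasp; the last joint's range is limited). The gripper opens to 85 mm and grips with 20 to 120 N. Pads are 22 mm wide; open, the fingers measure 114 mm over their backs; the gripper's body (76 mm by 85 mm) begins 54 mm behind the grasp point. The pads swing forward as they close: fully open they stand 13 mm farther back than shut.
Start: joints at [-1.303, 0.313, 0.046, 1.304, 0, 1.431], TCP at [0.228, -0.528, 0.203] pointing down, gripper open.
Joint ranges: [-2.76, 2.76], [-0.86, 1.69], [-1.03, 1.26], [-2.2, 2.34], [-1.47, 1.5], [-3.14, 3.14]. Speed limits (rad/s): [2.57, 2.57, 3.14, 3.14, 3.14, 3.14].

## Interface

Orientations are given as a unit quaternion [w, x, y, z].
In Python, from workcell import env, imaging, ticket gives the robot as it stands. The module is installed in compiled form; this text tells all that it offers.
- The arm moves only by the tool apply_moves, never from a script. Its argument "rows" is a list of rows, each an object with "xyz": the shift along the tool's x, y, z in mm, a list of three; "turn": the turn, a rotation vector about the tool's x, y, z in rad, a list of three; "grip": the opening, from 0 (shut) to 1 (fully open). A call has 1 to 12 rows; each row is the pose to reach, as a shift and turn from the pose commanded when the call began, along the tool's axes at that moment; what a row does not reach only later rows make up. A row lasts 1/12 s, in which the tool goes at most 41.7 mm and 7.16 degrees, less where a joint would pass 70% of its speed; a pose out of reach is approached as far as the arm can. A call with a gripper value outside its range is refused whole. The fingers move at their own pace and stop on an object; "force" is the grip in N (left out, the last holds). Time passes only in rows, so rows that repeat a pose let the fingers close. It gives the time, the measured TCP pose, the force, the opening and the grip force at its end, in the units of the state.
- env.get_state(): the state, without advancing time (a new reading comes with each control period).
- imaging.read_camera(name): name is "side" or "top" or "wrist"; returns a dict with "color" (400x640x3 uint8, blue, green, red), "z_map" (400x640 float32, m along the optical axis (not along the pixel's ray), 0 where there is no reading), "camera_matrix" (3x3 intrinsics, pixels), "k1" (the pictures are not rectified: a ray, as slopes to the right and down, at radius r is drawn at 1 + k1 r^2 times it, then the intrinsics apply), "view" (4x4, takes a point from world to camera coordinates). Camera axes: x right, y down, z forward; pixel columns grow to the right and rows downward; lengths in m; the calibration is good to about 2 mm. A picture is of the moment at which its call begins.
- ticket.hand_in(): hands the job in; it is judged then, once.
The state is a dict: "clock": time; "joint_pos": joint angles; "qvel": joint speeds; "tau": joint torques, N m; "tcp_pos": TCP position; "orientation": TCP orientation; "wrist_force": force on the tool from outside, world axes, zero at the start; "ft_torque": the same for the moment, N m; "finger_gap": finger opening in m; "grip_force": force on a finger pad.
Only numpy, scipy, OpenCV 4.12 (cv2) and the standard library are available. Lean on these libraries where they do the work, as an engineer would, in place of code of your own. Each camera call takes 0.05 s, during which the arm holds its last target. There are 200 camera calls.

## Working session

There is one attempt and no reset: what is moved stays moved. The work goes in short steps, Python scripts to look and compute and a tool call to move; the robot and the scene stay as the last step left them, time stands still between calls to the robot, and variables do not carry over. Pictures are saved under pics/ and viewed, at most 10 in all, crops included, and the job is handed in when it is done.

Besides the shell and the picture viewer there is one more tool, called after "Request:" as name(argument=value, ...) on one line, values as JSON. apply_moves: Moves the arm, as the interface text tells. Its arguments: {"type":"object","properties":{"rows":{"type":"array"},"force":{"type":"number"}},"required":["rows"]}

```bash
mkdir -p pics; cat > h.py <<'E'
import numpy as np, cv2
from workcell import env, imaging, ticket
def cam(n):
    c=imaging.read_camera(n); return c
def pts(c):
    K=c["camera_matrix"];h,w=c["z_map"].shape
    uv=np.stack(np.meshgrid(np.arange(w),np.arange(h)),-1).reshape(-1,2).astype(float)
    s=cv2.undistortPoints(uv[:,None],K,np.array([c["k1"],0,0,0.])).reshape(h,w,2)
    z=c["z_map"][...,None]; P=np.concatenate([s*z,z],-1)
    T=np.linalg.inv(c["view"]); return P@T[:3,:3].T+T[:3,3]
def proj(c,p):
    q=np.atleast_2d(p)@c["view"][:3,:3].T+c["view"][:3,3]
    r,_=cv2.Rodrigues(np.eye(3)); return cv2.projectPoints(q,r,np.zeros(3),c["camera_matrix"],np.array([c["k1"],0,0,0.]))[0].reshape(-1,2)
E
python3 - <<'E'
from h import *
for n in("top","side"):
    c=cam(n); cv2.imwrite(f"pics/{n}0.png",c["color"]); np.savez(f"{n}0.npz",P=pts(c),**{k:c[k] for k in c})
print(env.get_state())
E
```

```text
{'clock': 0.1, 'joint_pos': array([-1.30261093e+00,  3.13916640e-01,  4.50785554e-02,  1.30360533e+00,
       -1.74550506e-05,  1.43121463e+00]), 'qvel': array([-1.17659051e-03, -3.57095884e-03,  1.60129588e-03,  9.70148272e-05,
       -1.57191986e-04, -2.05563818e-03]), 'tau': array([ 1.59152281e-03, -4.81723166e+01,  2.99244422e+01,  1.26967960e-02,
       -1.88832259e-04,  8.94161843e-06]), 'tcp_pos': array([ 0.22788118, -0.52735974,  0.20259727]), 'orientation': array([-8.21282865e-04,  9.79287313e-01,  2.02473899e-01, -6.16285105e-05]), 'wrist_force': array([-0.65337997, -0.21734317, -0.12479613]), 'ft_torque': array([0.0208073 , 0.02286091, 0.01754612]), 'grip_force': 0.0, 'finger_gap': 0.08540419962452561}
```

View pics/top0.png

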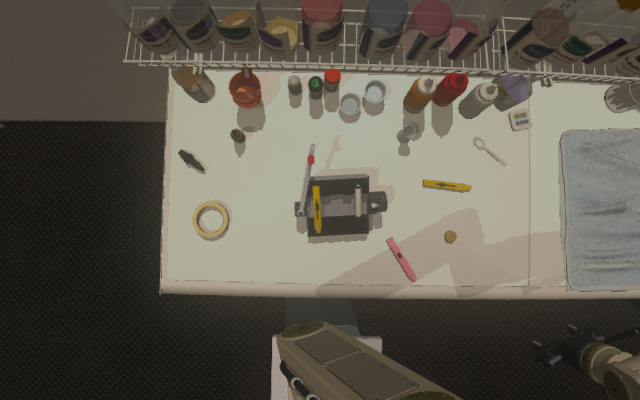

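View pics/side0.png

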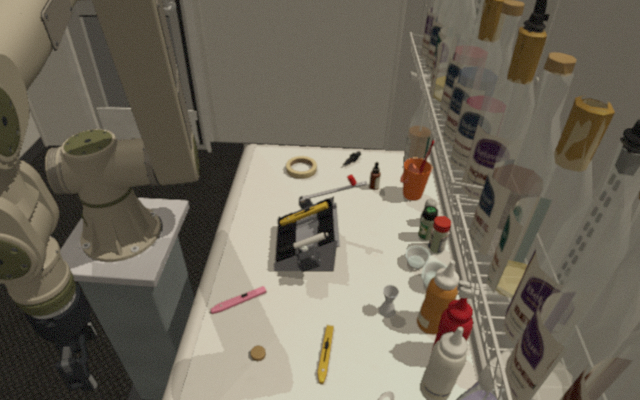

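The yellow cutter to stow is at top (447,185) and side (326,352). The pink look-alike at top (401,259) and the yellow cutter in the rack's left lane at (318,208) are not the one. The middle lane is empty, the marker lies in the right lane (359,202), and the knob is at (311,159). I'll confirm with an enlarged crop.

```bash
python3 - <<'E'
from h import *
d=np.load("top0.npz");P=d["P"];im=d["color"]
a=cv2.resize(im[130:260,280:410],None,fx=4,fy=4,interpolation=cv2.INTER_CUBIC)
b=cv2.resize(im[160:225,410:480],None,fx=4,fy=4,interpolation=cv2.INTER_CUBIC)
o=np.zeros((520,800,3),np.uint8);o[:,:520]=a;o[:260,520:800]=b;cv2.imwrite("pics/crop0.png",o)
hsv=cv2.cvtColor(im,cv2.COLOR_BGR2HSV)
def m(lo,hi,box):
    k=np.zeros(im.shape[:2],bool);k[box[1]:box[3],box[0]:box[2]]=1
    return k&(cv2.inRange(hsv,lo,hi)>0)&(d["z_map"]>0)
def desc(n,k):
    q=P[k];c=q.mean(0);u,s,v=np.linalg.svd(q-c,full_matrices=False)
    e=(q-c)@v[0];mid=c+v[0]*(e.max()+e.min())/2
    print(n,len(q),"mean",c.round(4),"mid",mid.round(4),"axis",v[0].round(3),"len",np.ptp(e).round(4),"z",np.percentile(q[:,2],[5,50,95]).round(4))
desc("cut",m((18,120,80),(35,255,255),(410,170,480,200)))
desc("rackcut",m((18,120,80),(35,255,255),(305,170,330,245)))
desc("knob",m((0,150,80),(8,255,255),(300,150,320,168)))
for n,(u,v) in dict(table=(400,215),lrailtop=(338,184),lrailbot=(338,225),bedmid=(338,205),marker=(359,200)).items(): print(n,P[v,u].round(4))
# rail plane fit
q=np.concatenate([P[179:188,328:352].reshape(-1,3),P[219:229,328:352].reshape(-1,3)])
u,s,v=np.linalg.svd(q-q.mean(0),full_matrices=False);print("railplane n",v[2].round(3),"c",q.mean(0).round(4),"sd",(s[2]/len(q)**.5).round(4))
for v in range(170,245,3): print(v,P[v,340].round(3),im[v,340])
print([ (u,P[205,u].round(3).tolist(),int(im[205,u].mean())) for u in range(292,392,4)])
E
```

```text
cut 283 mean [ 0.5974 -0.3361  0.0134] mid [ 0.5973 -0.3368  0.0134] axis [-0.096 -0.995  0.001] len 0.1388 z [0.0088 0.0137 0.0172]
rackcut 316 mean [0.5199 0.038  0.0829] mid [0.5147 0.0376 0.0801] axis [-0.878 -0.076 -0.473] len 0.1452 z [0.0503 0.0831 0.1126]
knob 44 mean [0.6395 0.0561 0.1982] mid [0.6436 0.0564 0.1956] axis [-0.845 -0.067  0.531] len 0.0271 z [0.1872 0.1991 0.2034]
table [ 0.508  -0.2039  0.0031]
lrailtop [ 0.5872 -0.0171  0.1009]
lrailbot [ 0.4767 -0.0222  0.0472]
bedmid [ 0.5322 -0.0209  0.0495]
marker [ 0.5462 -0.0747  0.0929]
railplane n [ 0.022 -0.998  0.053] c [ 0.5326 -0.0232  0.0824] sd 0.0187
170 [ 0.635 -0.027  0.001] [141 160 170]
173 [ 0.626 -0.027  0.006] [142 160 170]
176 [ 0.609 -0.022  0.097] [105 111 118]
179 [ 0.601 -0.022  0.098] [68 73 78]
182 [ 0.592 -0.022  0.107] [50 58 59]
185 [ 0.585 -0.022  0.103] [49 57 59]
188 [ 0.577 -0.023  0.1  ] [49 57 58]
191 [ 0.569 -0.023  0.092] [48 57 58]
194 [ 0.562 -0.025  0.068] [72 79 83]
197 [ 0.554 -0.025  0.069] [78 85 89]
200 [ 0.546 -0.025  0.063] [100 107 114]
203 [ 0.538 -0.026  0.052] [100 106 11
[... 691 characters left out ...]
12, [0.53, 0.051, 0.056], 110), (316, [0.53, 0.04, 0.099], 61), (320, [0.531, 0.029, 0.053], 98), (324, [0.531, 0.018, 0.057], 100), (328, [0.531, 0.007, 0.054], 109), (332, [0.532, -0.004, 0.053], 110), (336, [0.532, -0.015, 0.054], 107), (340, [0.532, -0.026, 0.056], 108), (344, [0.532, -0.037, 0.056], 107), (348, [0.533, -0.048, 0.054], 106), (352, [0.533, -0.06, 0.052], 107), (356, [0.533, -0.067, 0.09], 129), (360, [0.533, -0.078, 0.086], 121), (364, [0.534, -0.093, 0.053], 106), (368, [0.534, -0.101, 0.075], 65), (372, [0.533, -0.108, 0.106], 148), (376, [0.534, -0.119, 0.103], 118), (380, [0.534, -0.13, 0.103], 71), (384, [0.534, -0.14, 0.105], 71), (388, [0.536, -0.168, 0.003], 162)]
```

View pics/crop0.png

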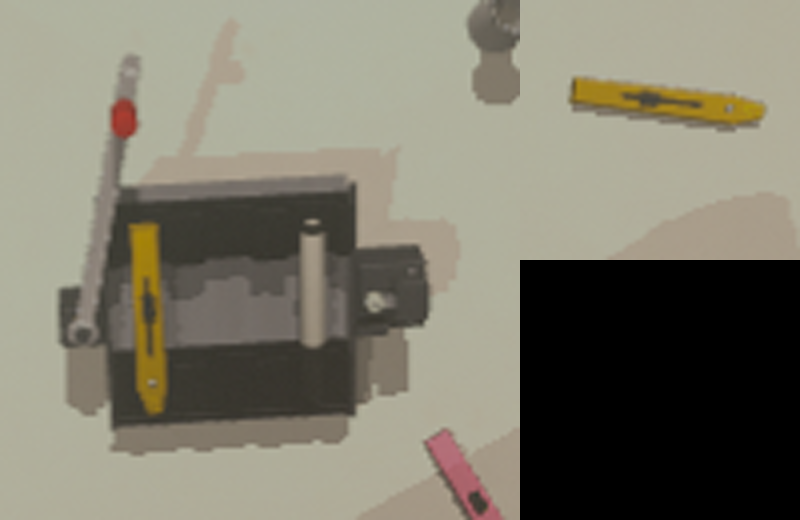

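The crop confirms it: the right panel shows a yellow, tapered cutter at about (447,185), and the rack's middle lane is empty. Next I fit the rack pose and overlay it to check.

```bash
cat >> h.py <<'E'
from scipy.spatial.transform import Rotation as Rn
from scipy.optimize import least_squares
def bedR(yaw): return (Rn.from_euler("z",yaw)*Rn.from_euler("y",-np.deg2rad(28))).as_matrix()
E
python3 - <<'E'
from h import *
t=dict(np.load("top0.npz"));s=dict(np.load("side0.npz"))
for n,c in(("top",t),("side",s)):
    P=c["P"];hsv=cv2.cvtColor(c["color"],cv2.COLOR_BGR2HSV)
    k=(cv2.inRange(hsv,(18,120,60),(35,255,255))>0)&(c["z_map"]>0)&(abs(P[...,0]-.597)<.06)&(abs(P[...,1]+.337)<.1)&(P[...,2]<.04)
    r=cv2.minAreaRect((P[k][:,:2]*1000).astype(np.float32));print(n,"cut",r,P[k][:,2].mean())
    lum=c["color"].mean(-1)
    f=(abs(P[...,2])<.012)&(lum>100)&(c["z_map"]>0)
    for b in((.5,.62,-.45,-.25),(.4,.43,-.1,.1),(.45,.6,-.2,-.17)):
        g=f&(P[...,0]>b[0])&(P[...,0]<b[1])&(P[...,1]>b[2])&(P[...,1]<b[3]);print("table z",P[g][:,2].mean().round(4),g.sum())
T=t["P"];lum=t["color"].mean(-1)
def loc(p,Q): return (Q-p[:3])@bedR(p[3])
# pixel features: bed coords -> px
F=np.array([[76,100,30],[86,-96,30],[38,-82,0],[38,82,0],[-7,82.5,13],[-7,-82.5,13]])/1e3
px=np.array([[83,332],[374,300],[354,340],[112,352],[113,427],[354,412]])/4+[280,130]-.375
def res(p):
    r=(proj(t,F@bedR(p[3]).T+p[:3])-px).ravel()
    L=loc(p,T[170:245,300:375].reshape(-1,3));m=(abs(L[:,1])<.012)&(((L[:,0]>.005)&(L[:,0]<.034))|((L[:,0]>.116)&(L[:,0]<.148)))
    return np.r_[r,[np.median(L[m,2])*1000]]
p=least_squares(res,[.46,-.02,.04,.06],diff_step=1e-3,method="lm",x_scale=[.01,.01,.01,.05]).x
print("bed",p.round(4),res(p).round(2))
np.save("bed.npy",p);R=bedR(p[3])
L=loc(p,T[213:238,300:375].reshape(-1,3))
hsv=cv2.cvtColor(t["color"],cv2.COLOR_BGR2HSV)
k=(cv2.inRange(hsv,(18,120,80),(35,255,255))>0);k[:,:305]=0;k[:,332:]=0;k[:165]=0;k[250:]=0
q=loc(p,T[k]);print("rackcut in bed",np.median(q,0).round(4),np.percentile(q[:,1],[3,97]).round(4))
k=(cv2.inRange(hsv,(0,150,80),(8,255,255))>0);k[:,:300]=0;k[:,320:]=0;k[:150]=0;k[168:]=0
q=loc(p,T[k]);print("knob in bed",q.mean(0).round(4),np.percentile(q[:,2],[5,95]))
o=[]
for c,(x0,y0,w,h,f) in((t,(280,130,130,130,4)),(s,(260,170,120,110,4))):
    a=cv2.resize(c["color"][y0:y0+h,x0:x0+w],None,fx=f,fy=f)
    def ln(A,col):
        q=proj(c,np.array(A)/1e3@R.T+p[:3]);q=((q-[x0,y0]+.5)*f).astype(int)
        cv2.polylines(a,[q.reshape(-1,1,2)],False,col,1)
    for y in(-71,-41,-15,15,41,71):
        for X in((0,38),(112,150)): ln([[X[0],y,0],[X[1],y,0]],(0,255,0))
    for x in(38,112,150): ln([[x,-82,0],[x,82,0]],(0,255,255))
    ln([[-7,-82,13],[-7,82,13]],(255,255,0))
    ln([[59,-86,31],[109,-86,31],[109,-132,31],[59,-132,31],[59,-86,31]],(255,0,255))
    ln([[76,97,29],[76,103,29]],(255,0,255));ln([[86,-93,30],[86,-99,30]],(0,0,255))
    o.append(cv2.resize(a,(400,int(400*h/w))))
H=max(x.shape[0] for x in o);cv2.imwrite("pics/fit0.png",np.hstack([np.vstack([x,np.zeros((H-x.shape[0],400,3),np.uint8)]) for x in o]))
E
```

```text
top cut ((597.27099609375, -336.7864990234375), (138.81492614746094, 19.914470672607422), 84.51287078857422) 0.013368884409708301
table z 0.003 2472
table z 0.0029 720
table z 0.0031 522
side cut ((596.7717895507812, -340.62603759765625), (140.43719482421875, 18.843425750732422), 85.04995727539062) 0.014385972703990396
table z 0.0033 3931
table z 0.0035 557
table z 0.0028 604
bed [ 0.465  -0.0225  0.0369  0.0813] [-0.09 -0.33  0.65  0.01 -1.15  0.8   0.17  1.3   0.76 -1.03 -0.38 -0.82
 -0.07]
rackcut in bed [0.0726 0.056  0.014 ] [0.0464 0.0652]
knob in bed [0.235  0.0642 0.0577] [0.04364226 0.0633814 ]
```

View pics/fit0.png

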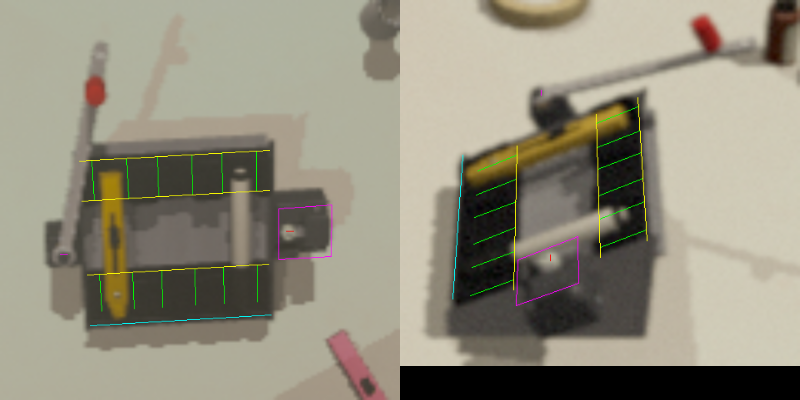

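The overlay fits in both views: rails and ledge line up, the roller is at (290,231) and the hinge at (64,254) in the left panel. First move is a hover above the cutter.

Request:
apply_moves(rows=[{"xyz":[413,-27,90],"turn":[0,0,-1.066],"grip":0.6},{"xyz":[413,-27,90],"turn":[0,0,-1.066],"grip":0.6},{"xyz":[413,-27,90],"turn":[0,0,-1.066],"grip":0.6},{"xyz":[413,-27,90],"turn":[0,0,-1.066],"grip":0.6},{"xyz":[413,-27,90],"turn":[0,0,-1.066],"grip":0.6},{"xyz":[413,-27,90],"turn":[0,0,-1.066],"grip":0.6},{"xyz":[413,-27,90],"turn":[0,0,-1.066],"grip":0.6},{"xyz":[413,-27,90],"turn":[0,0,-1.066],"grip":0.6},{"xyz":[413,-27,90],"turn":[0,0,-1.066],"grip":0.6},{"xyz":[413,-27,90],"turn":[0,0,-1.066],"grip":0.6},{"xyz":[413,-27,90],"turn":[0,0,-1.066],"grip":0.6},{"xyz":[413,-27,90],"turn":[0,0,-1.066],"grip":0.6}], force=50)

```text
clock: 1.1
tcp_pos: [0.598, -0.3366, 0.1111]
orientation: [-0.001, 0.739, 0.674, -0.0]
wrist_force: [-0.3, -0.2, -0.1]
finger_gap: 0.0511
grip_force: 0.0
```

```bash
cat >> h.py <<'E'
def tcp():
    s=env.get_state();w=s["orientation"];return s["tcp_pos"],Rn.from_quat([w[1],w[2],w[3],w[0]]).as_matrix(),s
def delta(pos,R):
    p,C,s=tcp(); print("xyz mm",(C.T@(np.array(pos)-p)*1e3).round(1),"turn",Rn.from_matrix(C.T@R).as_rotvec().round(4))
def down(yaw): # tool y at yaw, z down
    y=np.array([np.cos(yaw),np.sin(yaw),0]);z=np.array([0,0,-1.]);return np.c_[np.cross(y,z),y,z]
E
python3 - <<'E'
from h import *
p,C,s=tcp();print(p.round(4),C.round(3),s["joint_pos"].round(2),s["finger_gap"],s["clock"])
c=cam("wrist");P=pts(c);cv2.imwrite("pics/w1.png",c["color"])
hsv=cv2.cvtColor(c["color"],cv2.COLOR_BGR2HSV)
k=(cv2.inRange(hsv,(18,120,60),(35,255,255))>0)&(c["z_map"]>0)&(P[...,2]<.04)&(abs(P[...,0]-.597)<.08)
if k.sum()>50:
    print(k.sum(),cv2.minAreaRect((P[k][:,:2]*1000).astype(np.float32)),P[k].mean(0))
delta([.597,-.338,.003],down(np.deg2rad(-5.3)))
E
```

```text
[ 0.598  -0.3366  0.1111] [[ 0.093  0.996 -0.002]
 [ 0.996 -0.093  0.002]
 [ 0.002 -0.002 -1.   ]] [-0.63  0.57  0.21  1.22  0.    1.03] 0.05112118631889759 1.1
2433 ((598.7802734375, -338.494873046875), (139.7064971923828, 19.939388275146484), 85.05584716796875) [ 0.60021459 -0.33311347  0.01367233]
xyz mm [ -0.    0.7 109. ] turn [-0.0023 -0.0008 -0.0022]
```

View pics/w1.png

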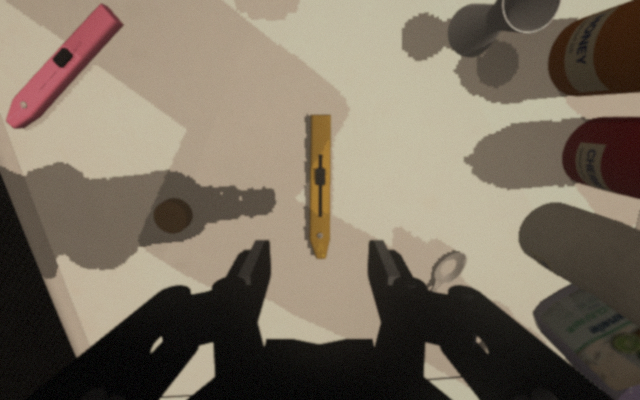

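The cutter is centred at (320,185) in the wrist view, pink look-alike at (65,65), gold cap at (172,215), both clear. Descend and grip.

Request:
apply_moves(rows=[{"xyz":[-1,0,40],"turn":[0,0,0],"grip":0.6},{"xyz":[-1,0,75],"turn":[0,0,0],"grip":0.6},{"xyz":[-1,0,98],"turn":[0,0,0],"grip":0.6},{"xyz":[-1,0,108],"turn":[0,0,0],"grip":0.6},{"xyz":[-1,0,108],"turn":[0,0,0],"grip":0.2},{"xyz":[-1,0,108],"turn":[0,0,0],"grip":0},{"xyz":[-1,0,108],"turn":[0,0,0],"grip":0},{"xyz":[-1,0,108],"turn":[0,0,0],"grip":0},{"xyz":[-1,0,108],"turn":[0,0,0],"grip":0},{"xyz":[-1,0,108],"turn":[0,0,0],"grip":0},{"xyz":[-1,0,108],"turn":[0,0,0],"grip":0}], force=60)

```text
clock: 2.07
tcp_pos: [0.5969, -0.3406, 0.0063]
orientation: [0.001, 0.741, 0.672, 0.0]
wrist_force: [0.7, 0.7, -0.9]
finger_gap: -0.0001
grip_force: 0.0
```

```bash
python3 - <<'E'
from h import *
p,C,s=tcp();print(p.round(4),s["finger_gap"],s["grip_force"],s["wrist_force"])
for n in("wrist","side"):
    c=cam(n);P=pts(c)
    hsv=cv2.cvtColor(c["color"],cv2.COLOR_BGR2HSV)
    k=(cv2.inRange(hsv,(18,120,60),(35,255,255))>0)&(c["z_map"]>0)&(P[...,2]<.06)&(abs(P[...,0]-.597)<.1)&(abs(P[...,1]+.337)<.12)
    if k.sum()>50: print(n,k.sum(),cv2.minAreaRect((P[k][:,:2]*1000).astype(np.float32)),np.percentile(P[k][:,2],[5,50,95]))
    if n=="side": b=cv2.resize(c["color"][250:400,250:410],(320,300))
    else: a=cv2.resize(c["color"],(480,300))
cv2.imwrite("pics/w2.png",np.hstack([a,b]))
E
```

```text
[ 0.5969 -0.3406  0.0063] -8.66243480497214e-05 0.0 [ 0.66952742  0.73255217 -0.90890542]
wrist 3473 ((599.513671875, -338.2251281738281), (139.82064819335938, 18.787593841552734), 84.51309967041016) [0.01238117 0.0137048  0.01484045]
side 259 ((596.2464599609375, -349.8555908203125), (122.79606628417969, 18.607433319091797), 84.08392333984375) [0.01078335 0.01399523 0.01739852]
```

View pics/w2.png

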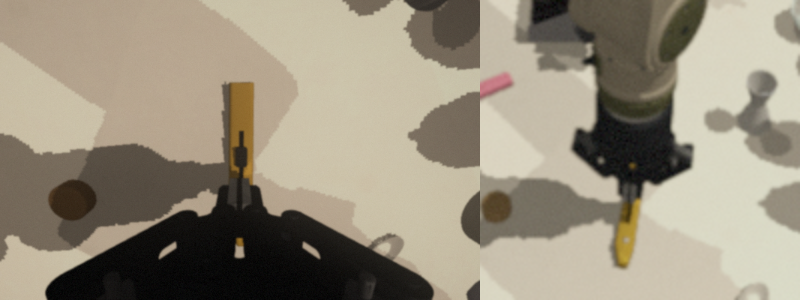

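The fingers closed at (240,195) in the wrist panel without gripping anything, and the cutter still lies there undisturbed. I'll measure where the tips really are.

```bash
python3 - <<'E'
from h import *
p,C,s=tcp()
for n in("wrist","side","top"):
    c=cam(n);P=pts(c);lum=c["color"].max(-1)
    k=(c["z_map"]>0)&(np.hypot(P[...,0]-p[0],P[...,1]-p[1])<.03)&(P[...,2]>-.01)&(P[...,2]<.08)&(lum<60)
    q=P[k];print(n,len(q))
    if len(q):
        i=np.argsort(q[:,2]);print(q[i[::max(1,len(i)//12)]].round(4).tolist())
    print("tcp px",proj(c,p),"axis px +40mm",proj(c,p-.04*C[:,2]))
    if n=="wrist":
        for v in range(230,300,6): print(v,[ (int(u),P[v,u].round(3).tolist()) for u in (305,320,335)],c["color"][v,320])
E
```

```text
wrist 2850
[[0.6004, -0.3397, 0.0132], [0.597, -0.3265, 0.0183], [0.5994, -0.3303, 0.0402], [0.5969, -0.3302, 0.0489], [0.6012, -0.3298, 0.0545], [0.6096, -0.3352, 0.0592], [0.5911, -0.3335, 0.0634], [0.6017, -0.33, 0.0693], [0.599, -0.3371, 0.0711], [0.599, -0.3371, 0.0725], [0.6078, -0.3282, 0.0771], [0.5965, -0.3343, 0.0789], [0.5965, -0.3301, 0.08]]
tcp px [[316.8545063  230.68339467]] axis px +40mm [[316.39977932 262.6466076 ]]
230 [(305, [0.59, -0.336, 0.013]), (320, [0.599, -0.337, 0.014]), (335, [0.608, -0.338, 0.014])] [26 39 48]
236 [(305, [0.589, -0.341, 0.011]), (320, [0.599, -0.34, 0.015]), (335, [0.607, -0.341, 0.015])] [16 28 33]
242 [(305, [0.589, -0.345, 0.011]), (320, [0.599, -0.331, 0.043]), (335, [0.607, -0.345, 0.014])] [20 26 31]
248 [(305, [0.592, -0.329, 0.051]), (320, [0.599, -0.331, 0.049]), (335, [0.606, -0.335, 0.042])] [20 23 27]
254 [(305, [0.593, -0.329, 0.057]), (320, [0.599, -0.33, 0.057]), (335, [0.606, -0.335, 0.049])] [21 27 30]
260 [(305, [0.593, -0.33, 0.062]), (320, [0.599, -0.33, 0.062]), (335, [0.606, -0.335, 0.055])] [21 22 25]
266 [(305, [0.
[... 621 characters left out ...]
)] [17 18 21]
side 56
[[0.5949, -0.3529, 0.0428], [0.5947, -0.3516, 0.0485], [0.5859, -0.3477, 0.0528], [0.6048, -0.3485, 0.0562], [0.5857, -0.3466, 0.0587], [0.6026, -0.3493, 0.0611], [0.6045, -0.35, 0.0662], [0.5878, -0.3502, 0.0685], [0.5955, -0.3398, 0.0719], [0.5959, -0.3475, 0.0727], [0.5958, -0.3462, 0.0744], [0.5955, -0.3401, 0.0761], [0.6044, -0.355, 0.078], [0.5878, -0.3543, 0.0787]]
tcp px [[324.65423953 354.04009254]] axis px +40mm [[325.14138781 344.0844237 ]]
top 5
[[0.5837, -0.3304, 0.0563], [0.5836, -0.3323, 0.0592], [0.5828, -0.3308, 0.0728], [0.5852, -0.3263, 0.0779], [0.6044, -0.3286, 0.0792]]
tcp px [[446.95781346 185.5790244 ]] axis px +40mm [[451.31224074 184.71981351]]
```

Both cameras put the tips at about z = 0.04, some 33 mm above the reported TCP (0.006). So the tool ends short of the stated TCP. I'll open, go down in part and re-measure.

Request:
apply_moves(rows=[{"xyz":[0,0,0],"turn":[0,0,0],"grip":0.6},{"xyz":[0,0,0],"turn":[0,0,0],"grip":0.6},{"xyz":[0,0,0],"turn":[0,0,0],"grip":0.6},{"xyz":[0,0,0],"turn":[0,0,0],"grip":0.6},{"xyz":[0,0,10],"turn":[0,0,0],"grip":0.6},{"xyz":[0,0,20],"turn":[0,0,0],"grip":0.6},{"xyz":[0,0,20],"turn":[0,0,0],"grip":0.6}])

```text
clock: 2.9
tcp_pos: [0.5947, -0.3391, -0.0178]
orientation: [-0.002, 0.741, 0.672, -0.0]
wrist_force: [-0.7, 0.3, -0.8]
finger_gap: 0.0513
grip_force: 0.0
```

```bash
python3 - <<'E'
from h import *
p,C,s=tcp();print(p.round(4),s["finger_gap"],s["wrist_force"])
c=cam("wrist");P=pts(c);lum=c["color"].max(-1)
L=(P-p)@C
k=(c["z_map"]>0)&(abs(L[...,0])<.02)&(abs(L[...,1])<.05)&(abs(L[...,1])>.015)&(P[...,2]>.008)&(lum<75)
for sgn in(-1,1):
    q=L[k&(L[...,1]*sgn>0)];i=np.argsort(-q[:,2]);print(len(q),q[i[:200:16]].round(4).tolist())
np.savez("w3.npz",P=P,color=c["color"])
E
```

```text
[ 0.5947 -0.3391 -0.0178] 0.05133219083414967 [-0.74646091  0.32670897 -0.8262203 ]
11741 [[-0.0047, -0.0249, -0.0299], [0.0015, -0.0246, -0.0327], [-0.0055, -0.0248, -0.0337], [0.0099, -0.0304, -0.0349], [0.0069, -0.0244, -0.0356], [-0.0076, -0.0245, -0.0362], [0.0103, -0.0265, -0.0369], [-0.0033, -0.0246, -0.0376], [0.0103, -0.0302, -0.0381], [0.0105, -0.0291, -0.0386], [0.0009, -0.0246, -0.0391], [0.01, -0.0309, -0.0397], [0.0107, -0.0274, -0.0401]]
9676 [[0.0009, 0.0268, -0.0328], [-0.0008, 0.0268, -0.036], [-0.0028, 0.0267, -0.0374], [0.0022, 0.0268, -0.0383], [0.0102, 0.0273, -0.039], [0.0062, 0.0382, -0.0396], [0.0097, 0.0266, -0.0402], [0.0056, 0.0267, -0.0407], [0.0021, 0.0268, -0.0413], [0.0029, 0.0267, -0.0418], [-0.0085, 0.0267, -0.0422], [0.0067, 0.0355, -0.0427], [0.0064, 0.0393, -0.0432]]
```

Request:
apply_moves(rows=[{"xyz":[0,2,4],"turn":[0,0,0],"grip":0.6},{"xyz":[0,2,7],"turn":[0,0,0],"grip":0.6},{"xyz":[0,2,8],"turn":[0,0,0],"grip":0.6},{"xyz":[0,2,8],"turn":[0,0,0],"grip":0},{"xyz":[0,2,8],"turn":[0,0,0],"grip":0},{"xyz":[0,2,8],"turn":[0,0,0],"grip":0},{"xyz":[0,2,8],"turn":[0,0,0],"grip":0},{"xyz":[0,2,8],"turn":[0,0,0],"grip":0},{"xyz":[0,2,8],"turn":[0,0,0],"grip":0}], force=60)

```text
clock: 3.7
tcp_pos: [0.5986, -0.3407, -0.0221]
orientation: [0.0, 0.741, 0.672, 0.0]
wrist_force: [-0.2, 1.0, 2.5]
finger_gap: 0.0178
grip_force: 60.1
```

Gripped with 60 N at an 18 mm gap. Lift and check the hold.

Request:
apply_moves(rows=[{"xyz":[0,0,-15],"turn":[0,0,0],"grip":0},{"xyz":[0,0,-45],"turn":[0,0,0],"grip":0},{"xyz":[0,0,-80],"turn":[0,0,0],"grip":0},{"xyz":[0,0,-120],"turn":[0,0,0],"grip":0},{"xyz":[0,0,-160],"turn":[0,0,0],"grip":0},{"xyz":[0,0,-200],"turn":[0,0,0],"grip":0},{"xyz":[0,0,-200],"turn":[0,0,0],"grip":0},{"xyz":[0,0,-200],"turn":[0,0,0],"grip":0}])

```text
clock: 4.37
tcp_pos: [0.6, -0.3417, 0.181]
orientation: [0.003, 0.741, 0.672, 0.001]
wrist_force: [-0.5, -0.3, -2.7]
finger_gap: 0.0176
grip_force: 59.7
```

```bash
python3 - <<'E'
from h import *
p,C,s=tcp();print(p.round(4),s["finger_gap"],s["wrist_force"],s["joint_pos"].round(2))
for n in("wrist","side","top"):
    c=cam(n);P=pts(c);L=(P-p)@C
    hsv=cv2.cvtColor(c["color"],cv2.COLOR_BGR2HSV)
    k=(cv2.inRange(hsv,(18,110,50),(35,255,255))>0)&(c["z_map"]>0)&(abs(L[...,0])<.1)&(abs(L[...,1])<.05)&(abs(L[...,2])<.08)
    q=L[k];print(n,k.sum())
    if k.sum()>20: print(q.min(0).round(4),q.max(0).round(4),np.median(q,0).round(4)); print(cv2.fitLine(q[:,:2].astype(np.float32),cv2.DIST_HUBER,0,.01,.01).ravel(),cv2.fitLine(q[:,[0,2]].astype(np.float32),cv2.DIST_HUBER,0,.01,.01).ravel())
b=np.load("bed.npy");R=bedR(b[3]);print(R.round(3),(b[:3]+R@[.075,0,0]).round(4))
E
```

```text
[ 0.6    -0.3417  0.181 ] 0.017626104548617436 [-0.49040733 -0.33088703 -2.70564715] [-0.63  0.55  0.35  1.37 -0.    1.03]
wrist 7331
[-0.0538 -0.009  -0.0624] [ 0.0722  0.0115 -0.0316] [ 0.0268  0.0013 -0.0358]
[1.0000000e+00 2.3227351e-04 1.8165598e-02 1.3165551e-03] [ 0.99999785  0.00206905  0.0181656  -0.03577716]
side 430
[-0.0704 -0.0111 -0.0795] [ 0.0451  0.0109 -0.0231] [-0.0203 -0.0018 -0.0332]
[ 0.9992852  -0.03780268 -0.01955241 -0.00168201] [ 0.9998838  -0.01524523 -0.01699928 -0.03309808]
top 218
[-0.0086 -0.0118 -0.0393] [ 0.074   0.0076 -0.0206] [ 0.0398 -0.0026 -0.0311]
[ 0.9938743  -0.11051632  0.03506487 -0.00145541] [ 0.99998647  0.00520432  0.03856086 -0.03091426]
[[ 0.88  -0.081 -0.468]
 [ 0.072  0.997 -0.038]
 [ 0.469 -0.     0.883]] [ 0.531  -0.0171  0.0721]
```

Hold is good: the cutter is centred within 1 mm, and its underside sits 22 mm behind the reported TCP. Compute the waypoints.

```bash
cat >> h.py <<'E'
b=np.load("bed.npy");B=bedR(b[3]);b0=b[:3]-[0,0,.002]
PLACE=np.c_[-B[:,0],B[:,1],-B[:,2]]
def bed(x,y,z): return b0+B@np.array([x,y,z])/1e3
E
python3 - <<'E'
from h import *
p,C,s=tcp();q=[s["joint_pos"]]
delta(bed(76,0,110)+[0,-.15,0],PLACE)
delta(bed(76,0,70),PLACE);print(bed(76,0,70))
E
```

```text
xyz mm [ 156.5 -132.8    8.3] turn [-0.4272 -0.3601 -1.7104]
xyz mm [ 309.  -128.7   43.8] turn [-0.4272 -0.3601 -1.7104]
[ 0.49910093 -0.01973625  0.13238543]
```

Request:
apply_moves(rows=[{"xyz":[15,-10,0],"turn":[-0.4272,-0.3601,-1.7104],"grip":0},{"xyz":[30,-25,0],"turn":[-0.4272,-0.3601,-1.7104],"grip":0},{"xyz":[45,-40,0],"turn":[-0.4272,-0.3601,-1.7104],"grip":0},{"xyz":[60,-55,0],"turn":[-0.4272,-0.3601,-1.7104],"grip":0},{"xyz":[75,-70,0],"turn":[-0.4272,-0.3601,-1.7104],"grip":0},{"xyz":[90,-85,0],"turn":[-0.4272,-0.3601,-1.7104],"grip":0},{"xyz":[105,-95,0],"turn":[-0.4272,-0.3601,-1.7104],"grip":0},{"xyz":[120,-105,0],"turn":[-0.4272,-0.3601,-1.7104],"grip":0},{"xyz":[135,-120,0],"turn":[-0.4272,-0.3601,-1.7104],"grip":0},{"xyz":[145,-128,0],"turn":[-0.4272,-0.3601,-1.7104],"grip":0},{"xyz":[156,-132,8],"turn":[-0.4272,-0.3601,-1.7104],"grip":0},{"xyz":[156,-132,8],"turn":[-0.4272,-0.3601,-1.7104],"grip":0}])

```text
clock: 5.52
tcp_pos: [0.4786, -0.1684, 0.1654]
orientation: [0.209, 0.103, 0.972, 0.01]
wrist_force: [1.1, 0.6, -0.8]
finger_gap: 0.0174
grip_force: 59.6
```

```bash
python3 - <<'E'
from h import *
p,C,s=tcp();print(s["joint_pos"].round(2),s["grip_force"],s["finger_gap"])
delta(bed(76,0,110)+[0,-.15,0],PLACE)
delta(bed(76,0,70),PLACE)
E
```

```text
[-0.65 -0.12 -0.63  0.7   0.23 -0.39] 59.64933827519417 0.01743148615404282
xyz mm [-3.1 -2.3 -1.3] turn [-0.067  -0.0617 -0.2782]
xyz mm [ 25.5 147.4  34.8] turn [-0.067  -0.0617 -0.2782]
```

Request:
apply_moves(rows=[{"xyz":[0,10,0],"turn":[-0.067,-0.0617,-0.2782],"grip":0},{"xyz":[0,30,5],"turn":[-0.067,-0.0617,-0.2782],"grip":0},{"xyz":[8,60,10],"turn":[-0.067,-0.0617,-0.2782],"grip":0},{"xyz":[14,90,20],"turn":[-0.067,-0.0617,-0.2782],"grip":0},{"xyz":[20,120,28],"turn":[-0.067,-0.0617,-0.2782],"grip":0},{"xyz":[25,140,33],"turn":[-0.067,-0.0617,-0.2782],"grip":0},{"xyz":[25,147,35],"turn":[-0.067,-0.0617,-0.2782],"grip":0},{"xyz":[25,147,35],"turn":[-0.067,-0.0617,-0.2782],"grip":0},{"xyz":[25,147,35],"turn":[-0.067,-0.0617,-0.2782],"grip":0}])

```text
clock: 6.27
tcp_pos: [0.5037, -0.0244, 0.1351]
orientation: [0.243, -0.037, 0.969, 0.008]
wrist_force: [-0.5, -0.1, -1.5]
finger_gap: 0.0178
grip_force: 59.7
```

```bash
python3 - <<'E'
from h import *
p,C,s=tcp();print(s["joint_pos"].round(2),s["grip_force"],s["finger_gap"])
c=cam("wrist");P=pts(c);a=c["color"].copy();Z=(P-b0)@B
def ln(A,col):
    q=proj(c,np.array(A)/1e3@B.T+b0).astype(int);cv2.polylines(a,[q.reshape(-1,1,2)],False,col,1)
for y in(-71,-41,-15,15,41,71):
    for X in((0,38),(112,150)): ln([[X[0],y,0],[X[1],y,0]],(0,255,0))
for x in(38,112,150): ln([[x,-82,0],[x,82,0]],(0,255,255))
cv2.imwrite("pics/w4.png",a)
hsv=cv2.cvtColor(c["color"],cv2.COLOR_BGR2HSV)
k=(cv2.inRange(hsv,(18,110,50),(35,255,255))>0)&(c["z_map"]>0)
for n,m in(("held",k&(Z[...,2]>.06)),("rackcut",k&(Z[...,2]<.04)&(Z[...,1]>.03))):
    q=Z[m]; 
    if len(q)>30: print(n,len(q),q.min(0).round(4),q.max(0).round(4),np.median(q,0).round(4),cv2.fitLine(q[:,:2].astype(np.float32),cv2.DIST_HUBER,0,.01,.01).ravel())
for x0,x1 in((.004,.034),(.116,.146)):
    m=(c["z_map"]>0)&(Z[...,0]>x0)&(Z[...,0]<x1)&(abs(Z[...,1])<.011)&(Z[...,2]<.03);print("rail z",m.sum(),np.median(Z[m][:,2]) if m.any() else 0)
    m=(c["z_map"]>0)&(Z[...,0]>x0)&(Z[...,0]<x1)&(abs(Z[...,1])<.05)&(Z[...,2]>.005)&(Z[...,2]<.02);print(np.histogram(Z[m][:,1],bins=np.arange(-.05,.051,.004)))
delta(bed(76,0,70),PLACE)
E
```

```text
[-0.33 -0.16 -0.79  0.49  0.18 -0.36] 59.6571708843112 0.017830850853275116
held 7855 [ 0.0083 -0.0166  0.1018] [0.1349 0.0044 0.1733] [ 0.0576 -0.0059  0.1059] [ 0.9999903  -0.0044066   0.06369978 -0.00572765]
rackcut 4155 [-0.0006  0.0447 -0.0156] [0.1478 0.0746 0.0209] [0.0601 0.0533 0.0152] [ 0.9999877  -0.00495397  0.06911864  0.05311099]
rail z 239 0.0017122681376463323
(array([181,   0, 175, 211, 211, 213, 215,  63,  27,   0,   0,   0,   0,
         0,   0,   0, 229, 217, 216, 216, 213, 216,  99,  93, 258]), array([-0.05 , -0.046, -0.042, -0.038, -0.034, -0.03 , -0.026, -0.022,
       -0.018, -0.014, -0.01 , -0.006, -0.002,  0.002,  0.006,  0.01 ,
        0.014,  0.018,  0.022,  0.026,  0.03 ,  0.034,  0.038,  0.042,
        0.046,  0.05 ]))
rail z 0 0
(array([ 50,   0,  21,  22,   1,   0,   0,   0,   0,   0,   0,   0,   0,
         0,   0,   0,   0,   9,  18,  26,  45,  97,  56,  70, 134]), array([-0.05 , -0.046, -0.042, -0.038, -0.034, -0.03 , -0.026, -0.022,
       -0.018, -0.014, -0.01 , -0.006, -0.002,  0.002,  0.006,  0.01 ,
        0.014,  0.018,  0.022,  0.026,  0.03 ,  0.034,  0.038,  0.042,
        0.046,  0.05 ]))
xyz mm [5.6 5.8 0.7] turn [-0.0066  0.0031 -0.0053]
```

View pics/w4.png

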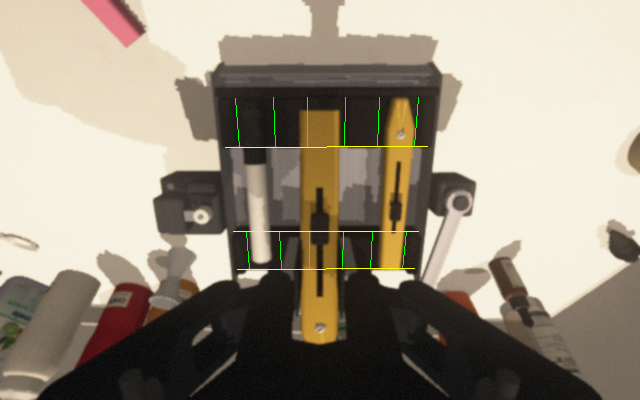

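The wrist overlay fits. The held cutter (320,225) is above the middle lane, with the marker at (258,190) and the rack cutter at (398,185). Corrections needed: +3.5 mm in y, +4 mm in tool x. Then lower.

Request:
apply_moves(rows=[{"xyz":[4,3.5,0],"turn":[0,0,0],"grip":0},{"xyz":[4,3.5,10],"turn":[0,0,0],"grip":0},{"xyz":[4,3.5,30],"turn":[0,0,0],"grip":0},{"xyz":[4,3.5,50],"turn":[0,0,0],"grip":0},{"xyz":[4,3.5,65],"turn":[0,0,0],"grip":0},{"xyz":[4,3.5,72],"turn":[0,0,0],"grip":0},{"xyz":[4,3.5,72],"turn":[0,0,0],"grip":0},{"xyz":[4,3.5,72],"turn":[0,0,0],"grip":0},{"xyz":[4,3.5,72],"turn":[0,0,0],"grip":0}])

```text
clock: 7.07
tcp_pos: [0.5347, -0.0196, 0.0716]
orientation: [0.244, -0.036, 0.969, 0.007]
wrist_force: [-0.1, -0.7, -0.8]
finger_gap: 0.0174
grip_force: 59.6
```

```bash
cat > chk.py <<'E'
from h import *
p,C,s=tcp();print(s["clock"],p.round(4),s["wrist_force"].round(1),s["finger_gap"].round(4),s["grip_force"])
c=cam("wrist");P=pts(c);Z=(P-b0)@B;ok=c["z_map"]>0
hsv=cv2.cvtColor(c["color"],cv2.COLOR_BGR2HSV)
k=(cv2.inRange(hsv,(18,110,50),(35,255,255))>0)&ok
for n,m in(("held",k&(abs(Z[...,1])<.025)),("rackcut",k&(Z[...,1]<.075)&(Z[...,1]>.03))):
    q=Z[m]
    if len(q)>30: print(n,len(q),np.percentile(q,[1,50,99],axis=0).round(4).tolist(),cv2.fitLine(q[:,:2].astype(np.float32),cv2.DIST_HUBER,0,.01,.01).ravel().round(4))
w=(hsv[...,1]<70)&(hsv[...,2]>130)&ok&(Z[...,2]>.003)&(Z[...,2]<.035)&(Z[...,1]<-.035)&(Z[...,1]>-.078)&(Z[...,0]>0)&(Z[...,0]<.15)
print("marker",np.percentile(Z[w],[1,50,99],axis=0).round(4).tolist() if w.sum()>20 else 0)
np.savez("last.npz",Z=Z,color=c["color"])
delta(bed(76,-2.3,-22),PLACE)
E
python3 chk.py
```

```text
Traceback (most recent call last):
  File "chk.py", line 2, in <module>
    p,C,s=tcp();print(s["clock"],p.round(4),s["wrist_force"].round(1),s["finger_gap"].round(4),s["grip_force"])
                                                                      ^^^^^^^^^^^^^^^^^^^^^
AttributeError: 'float' object has no attribute 'round'
```

```bash
sed -i 's/s\["finger_gap"\].round(4)/s["finger_gap"]/' chk.py; python3 chk.py
```

```text
7.0667 [ 0.5347 -0.0196  0.0716] [-0.1 -0.7 -0.8] 0.01744264729641154 59.640810415148735
held 7995 [[0.0066, -0.0131, 0.0017], [0.0546, -0.0035, 0.035], [0.1307, 0.0081, 0.0439]] [ 1.      0.0074  0.062  -0.0032]
rackcut 6446 [[0.0011, 0.0449, 0.0032], [0.0433, 0.0523, 0.0151], [0.1059, 0.0653, 0.0191]] [ 0.9997 -0.0261  0.0519  0.0526]
marker [[0.0499, -0.0633, 0.0126], [0.0763, -0.0546, 0.0171], [0.1069, -0.0485, 0.0191]]
xyz mm [ 3.2  0.6 21.8] turn [-0.0071  0.0053 -0.0053]
```

Request:
apply_moves(rows=[{"xyz":[2,0.5,6],"turn":[0,0,0],"grip":0},{"xyz":[2,0.5,12],"turn":[0,0,0],"grip":0},{"xyz":[2,0.5,16],"turn":[0,0,0],"grip":0},{"xyz":[2,0.5,18],"turn":[0,0,0],"grip":0},{"xyz":[2,0.5,19],"turn":[0,0,0],"grip":0},{"xyz":[2,0.5,19],"turn":[0,0,0],"grip":0},{"xyz":[2,0.5,19],"turn":[0,0,0],"grip":0}])

```text
clock: 7.7
tcp_pos: [0.5413, -0.0179, 0.0528]
orientation: [0.243, -0.036, 0.969, 0.008]
wrist_force: [-1.2, 1.0, -1.2]
finger_gap: 0.0174
grip_force: 59.8
```

```bash
python3 chk.py
```

```text
7.7 [ 0.5413 -0.0179  0.0528] [-1.2  1.  -1.2] 0.017442931885396706 59.79533080011606
held 8042 [[0.0037, -0.0121, 0.0017], [0.0511, -0.0024, 0.0154], [0.1278, 0.008, 0.0247]] [ 1.     -0.006   0.0583 -0.0022]
rackcut 7570 [[0.0009, 0.0447, 0.0039], [0.0392, 0.0523, 0.0151], [0.1205, 0.0655, 0.0204]] [1.00e+00 8.00e-04 4.20e-02 5.33e-02]
marker [[0.0496, -0.0633, 0.0134], [0.0683, -0.0549, 0.0172], [0.0892, -0.0492, 0.0192]]
xyz mm [-0.1 -0.6  1.9] turn [-0.0061  0.0032 -0.0051]
```

The cutter is at rail height and y is on centre. Release with a small opening and back off.

Request:
apply_moves(rows=[{"xyz":[0,0,0],"turn":[0,0,0],"grip":0.35},{"xyz":[0,0,0],"turn":[0,0,0],"grip":0.35},{"xyz":[0,0,0],"turn":[0,0,0],"grip":0.35},{"xyz":[0,0,0],"turn":[0,0,0],"grip":0.35},{"xyz":[0,0,-10],"turn":[0,0,0],"grip":0.35},{"xyz":[0,0,-30],"turn":[0,0,0],"grip":0.35},{"xyz":[0,0,-65],"turn":[0,0,0],"grip":0.35},{"xyz":[0,0,-100],"turn":[0,0,0],"grip":0.35},{"xyz":[0,0,-130],"turn":[0,0,0],"grip":0.35},{"xyz":[0,0,-150],"turn":[0,0,0],"grip":0.35},{"xyz":[0,0,-150],"turn":[0,0,0],"grip":0.35}])

```text
clock: 8.67
tcp_pos: [0.4723, -0.0238, 0.1904]
orientation: [0.247, -0.036, 0.968, 0.006]
wrist_force: [1.6, -0.2, 0.3]
finger_gap: 0.0295
grip_force: 0.0
```

```bash
python3 chk.py; python3 - <<'E'
from h import *
d=np.load("last.npz");Z=d["Z"];hsv=cv2.cvtColor(d["color"],cv2.COLOR_BGR2HSV)
cv2.imwrite("pics/w5.png",d["color"])
k=((cv2.inRange(hsv,(0,150,80),(8,255,255))>0)|(cv2.inRange(hsv,(174,150,80),(180,255,255))>0))&(Z[...,0]>.19)&(Z[...,2]>.0)
print("wrist knob",k.sum(),np.percentile(Z[k],[3,50,97],axis=0).round(4).tolist() if k.sum() else 0)
for n in("top","side"):
    c=cam(n);Z=(pts(c)-b0)@B;hsv=cv2.cvtColor(c["color"],cv2.COLOR_BGR2HSV)
    k=((cv2.inRange(hsv,(0,130,70),(8,255,255))>0)|(cv2.inRange(hsv,(172,130,70),(180,255,255))>0))&(np.hypot(Z[...,0]-.235,Z[...,1]-.066)<.05)&(Z[...,2]>.02)&(Z[...,2]<.09)
    print(n,k.sum(),np.percentile(Z[k],[3,50,97],axis=0).round(4).tolist(),Z[k].mean(0))
    k=(cv2.inRange(hsv,(18,110,50),(35,255,255))>0)&(abs(Z[...,1])<.025)&(Z[...,2]<.04)&(Z[...,2]>0)&(Z[...,0]<.16)&(Z[...,0]>-.02);print("cut",np.percentile(Z[k],[1,50,99],axis=0).round(4).tolist())
E
```

```text
8.6667 [ 0.4723 -0.0238  0.1904] [ 1.6 -0.2  0.3] 0.02951795312155821 0.0
held 2490 [[0.0037, -0.0127, -0.0137], [0.0703, -0.0026, 0.0152], [0.1419, 0.0083, 0.0192]] [ 1.00e+00 -4.00e-04  6.89e-02 -2.20e-03]
rackcut 2644 [[0.002, 0.0449, -0.0141], [0.0633, 0.054, 0.0152], [0.1408, 0.0707, 0.0193]] [ 1.     -0.0036  0.0681  0.0545]
marker [[0.0503, -0.0641, 0.0104], [0.0889, -0.0555, 0.0169], [0.1323, -0.0488, 0.0191]]
xyz mm [  3.7   0.8 154. ] turn [-0.0089  0.0095 -0.0044]
wrist knob 0 0
top 47 [[0.2282, 0.058, 0.0443], [0.2366, 0.0635, 0.0619], [0.2421, 0.0704, 0.0655]] [0.23610945 0.06410367 0.05940196]
cut [[0.0036, -0.0121, 0.0016], [0.0813, -0.0007, 0.0158], [0.1447, 0.0086, 0.021]]
side 51 [[0.2285, 0.0519, 0.0369], [0.2344, 0.0564, 0.0543], [0.2396, 0.0638, 0.0648]] [0.23442291 0.05692174 0.05315713]
cut [[0.0012, -0.0206, 0.0023], [0.0774, -0.0086, 0.0155], [0.1438, 0.0174, 0.0203]]
```

View pics/w5.png

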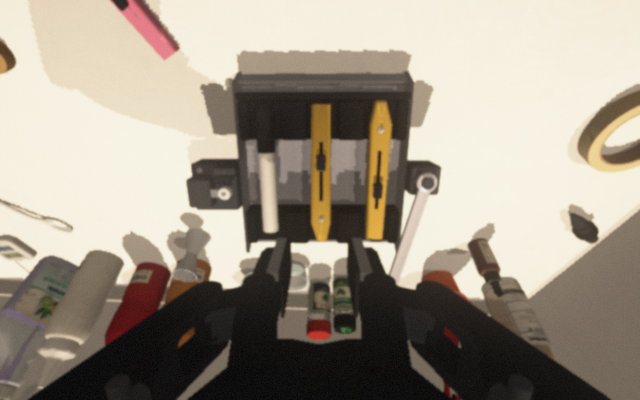

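The cutter lies in the middle lane (320,170) next to the marker (268,190) and the rack cutter (378,170), keeper still open (θ≈1.35). Next I plan the knob grip and arc.

```bash
cat >> h.py <<'E'
def knob(th,z,r=162,c=(76,97.7)):
    Q=np.c_[[-np.sin(th),np.cos(th),0],[np.cos(th),np.sin(th),0],[0,0,-1.]]
    return bed(c[0]+r*np.sin(th),c[1]-r*np.cos(th),z),B@Q
E
python3 - <<'E'
from h import *
print(tcp()[2]["joint_pos"].round(2))
delta(*knob(1.35,110)); delta(*knob(1.35,12)); print(knob(1.35,12)[0])
E
```

```text
[-0.36 -0.29 -0.74  0.66  0.2  -0.39]
xyz mm [-158.    64.1   20. ] turn [-0.0062  0.0051  0.2156]
xyz mm [-157.6   64.8  117.9] turn [-0.0062  0.0051  0.2156]
[0.66028889 0.05582997 0.15538252]
```

Request:
apply_moves(rows=[{"xyz":[-35,14,0],"turn":[0,0,0.05],"grip":0.7},{"xyz":[-70,28,5],"turn":[0,0,0.1],"grip":0.7},{"xyz":[-105,42,10],"turn":[0,0,0.15],"grip":0.7},{"xyz":[-140,56,15],"turn":[-0.006,0.005,0.21],"grip":0.7},{"xyz":[-158,64,20],"turn":[-0.006,0.005,0.215],"grip":0.7},{"xyz":[-158,64,20],"turn":[-0.006,0.005,0.215],"grip":0.7},{"xyz":[-158,64,20],"turn":[-0.006,0.005,0.215],"grip":0.7},{"xyz":[-158,64,20],"turn":[-0.006,0.005,0.215],"grip":0.7}])

```text
clock: 9.48
tcp_pos: [0.6129, 0.0523, 0.239]
orientation: [0.237, 0.067, 0.969, 0.036]
wrist_force: [-0.5, 0.9, -0.6]
finger_gap: 0.0597
grip_force: 0.0
```

```bash
python3 - <<'E'
from h import *
p,C,s=tcp();print(p,s["joint_pos"].round(2),s["finger_gap"])
c=cam("wrist");P=pts(c);L=(P-p)@C
hsv=cv2.cvtColor(c["color"],cv2.COLOR_BGR2HSV)
k=((cv2.inRange(hsv,(0,130,70),(8,255,255))>0)|(cv2.inRange(hsv,(172,130,70),(180,255,255))>0))&(np.hypot(L[...,0],L[...,1])<.05)&(L[...,2]<.09)&(c["z_map"]>0)
print("knob in tool",k.sum(),np.percentile(L[k],[2,50,98],axis=0).round(4).tolist() if k.any() else 0)
cv2.imwrite("pics/w6.png",c["color"])
delta(*knob(1.35,12))
E
```

```text
[0.61289199 0.05231024 0.23904552] [-0.09 -0.02 -0.39  0.72  0.08  0.07] 0.05968515119274654
knob in tool 414 [[-0.0088, -0.006, 0.0449], [0.0006, 0.001, 0.0466], [0.0067, 0.008, 0.0606]]
xyz mm [-3.   0.6 96.7] turn [-0.0005 -0.0045  0.0004]
```

View pics/w6.png

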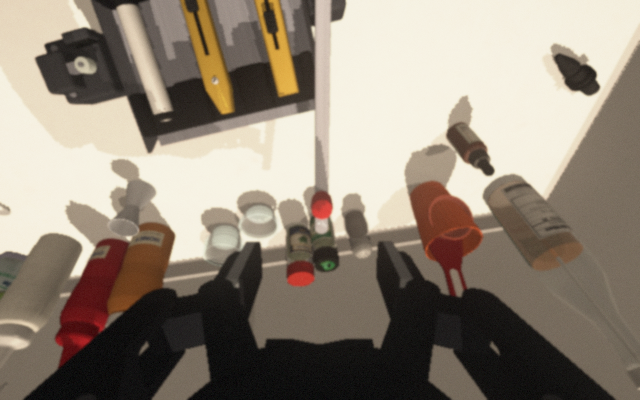

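The knob (320,205) is centred between the open fingers. Descend and grip.

Request:
apply_moves(rows=[{"xyz":[-1,1,35],"turn":[0,0,0],"grip":0.7},{"xyz":[-1,1,65],"turn":[0,0,0],"grip":0.7},{"xyz":[-1,1,85],"turn":[0,0,0],"grip":0.7},{"xyz":[-1,1,95],"turn":[0,0,0],"grip":0.7},{"xyz":[-1,1,95],"turn":[0,0,0],"grip":0.3},{"xyz":[-1,1,95],"turn":[0,0,0],"grip":0},{"xyz":[-1,1,95],"turn":[0,0,0],"grip":0},{"xyz":[-1,1,95],"turn":[0,0,0],"grip":0},{"xyz":[-1,1,95],"turn":[0,0,0],"grip":0},{"xyz":[-1,1,95],"turn":[0,0,0],"grip":0},{"xyz":[-1,1,95],"turn":[0,0,0],"grip":0}], force=25)

```text
clock: 10.45
tcp_pos: [0.6604, 0.0564, 0.1606]
orientation: [0.24, 0.067, 0.968, 0.036]
wrist_force: [-3.7, -0.6, 7.0]
finger_gap: 0.0162
grip_force: 26.1
```

```bash
python3 - <<'E'
from h import *
p,C,s=tcp();print(p,s["finger_gap"],s["grip_force"],s["wrist_force"].round(1),"bed",(B.T@(p-b0)).round(4))
for i in range(1,7):
    th=1.35-i*.1;delta(*knob(th,12))
E
```

```text
[0.66041745 0.0564233  0.16060052] 0.016236320483476254 26.070046399254352 [-3.7 -0.6  7. ] bed [0.2367 0.0628 0.0165]
xyz mm [  3.3 -17.3   4.5] turn [0.0002 0.0023 0.1009]
xyz mm [  5.7 -33.3   4.5] turn [0.0003 0.0023 0.2009]
xyz mm [  9.7 -49.    4.5] turn [0.0004 0.0023 0.3009]
xyz mm [ 15.3 -64.2   4.5] turn [0.0005 0.0022 0.4009]
xyz mm [ 22.3 -78.8   4.5] turn [0.0007 0.0022 0.5009]
xyz mm [ 30.8 -92.6   4.4] turn [0.0008 0.0022 0.6009]
```

Request:
apply_moves(rows=[{"xyz":[0.5,-8,-0.5],"turn":[0,0,0.05],"grip":0},{"xyz":[2,-16.5,-1],"turn":[0,0,0.1],"grip":0},{"xyz":[3,-24.5,-1],"turn":[0,0,0.15],"grip":0},{"xyz":[5,-32.5,-1],"turn":[0,0,0.2],"grip":0},{"xyz":[6.5,-40.5,-1],"turn":[0,0,0.25],"grip":0},{"xyz":[9,-48.5,-1],"turn":[0,0,0.3],"grip":0},{"xyz":[11.5,-56,-1],"turn":[0,0,0.35],"grip":0},{"xyz":[14.5,-64,-1],"turn":[0,0,0.4],"grip":0},{"xyz":[18,-71,-1],"turn":[0,0,0.45],"grip":0},{"xyz":[21.5,-78.5,-1],"turn":[0,0,0.5],"grip":0},{"xyz":[25.5,-85.5,-1],"turn":[0,0,0.55],"grip":0},{"xyz":[30,-92,-1],"turn":[0,0,0.6],"grip":0}])

```text
clock: 11.45
tcp_pos: [0.624, -0.031, 0.138]
orientation: [0.219, 0.351, 0.904, 0.106]
wrist_force: [1.3, -1.1, 1.3]
finger_gap: 0.0161
grip_force: 25.5
```

```bash
cat > arc.py <<'E'
from h import *
import sys
p,C,s=tcp();q=B.T@(p-b0)*1e3;print(p,s["finger_gap"],s["grip_force"],"F tool",(C.T@s["wrist_force"]).round(1),"bed",q.round(1))
th=np.arctan2(q[0]-76,97.7-q[1]);print("theta",th,"r",np.hypot(q[0]-76,97.7-q[1]))
for t in map(float,sys.argv[1:]): delta(*knob(t,q[2]))
c=cam("top");Z=(pts(c)-b0)@B;hsv=cv2.cvtColor(c["color"],cv2.COLOR_BGR2HSV)
k=((cv2.inRange(hsv,(0,130,70),(8,255,255))>0)|(cv2.inRange(hsv,(172,130,70),(180,255,255))>0))&(np.hypot(Z[...,0]*1e3-q[0],Z[...,1]*1e3-q[1])<50)&(Z[...,2]>.02)&(Z[...,2]<.09)
print(k.sum(),Z[k].mean(0) if k.any() else 0)
E
python3 arc.py .6 .45 .3 .2 .15
```

```text
[ 0.6240369  -0.03097741  0.13800437] 0.016062707426612338 25.46980447252281 F tool [-2.   0.4 -0.6] bed [187.8 -21.4  16.9]
theta 0.7538903542123045 r 163.30467865576205
xyz mm [  3.1 -24.8  -0. ] turn [0.0015 0.003  0.1486]
xyz mm [  8.5 -48.5  -0.1] turn [0.0018 0.0028 0.2986]
xyz mm [ 17.3 -71.1  -0.1] turn [0.002  0.0027 0.4486]
xyz mm [ 25.1 -85.3  -0.2] turn [0.0021 0.0026 0.5486]
xyz mm [ 29.5 -92.1  -0.2] turn [0.0022 0.0026 0.5986]
0 0
```

Knob still held and forces are low. Continue to about 0.2.

Request:
apply_moves(rows=[{"xyz":[1,-8,0],"turn":[0,0,0.05],"grip":0},{"xyz":[2,-16.5,0],"turn":[0,0,0.1],"grip":0},{"xyz":[3,-25,0],"turn":[0,0,0.15],"grip":0},{"xyz":[4.5,-33,0],"turn":[0,0,0.2],"grip":0},{"xyz":[6,-41,0],"turn":[0,0,0.25],"grip":0},{"xyz":[8.5,-48.5,0],"turn":[0,0,0.3],"grip":0},{"xyz":[11,-56,0],"turn":[0,0,0.35],"grip":0},{"xyz":[14,-64,0],"turn":[0,0,0.4],"grip":0},{"xyz":[17,-71,0],"turn":[0,0,0.45],"grip":0},{"xyz":[21,-78,0],"turn":[0,0,0.5],"grip":0},{"xyz":[25,-85,0],"turn":[0,0,0.55],"grip":0}])

```text
clock: 12.42
tcp_pos: [0.5578, -0.0773, 0.1009]
orientation: [0.183, 0.584, 0.775, 0.16]
wrist_force: [1.2, -4.9, 0.5]
finger_gap: 0.0161
grip_force: 25.4
```

```bash
python3 arc.py .12 .08 .05 .02 0
```

```text
[ 0.55776591 -0.07732692  0.10093259] 0.01614713129530674 25.448284896556288 F tool [-5.1 -0.  -0.1] bed [108.7 -62.2  17. ]
theta 0.20193937208328136 r 163.1824067509663
xyz mm [  1.7 -13.3  -0. ] turn [0.0022 0.0045 0.0795]
xyz mm [  2.3 -19.7  -0. ] turn [0.0023 0.0045 0.1195]
xyz mm [  3.  -24.5  -0.1] turn [0.0023 0.0045 0.1495]
xyz mm [  3.8 -29.3  -0.1] turn [0.0024 0.0044 0.1795]
xyz mm [  4.4 -32.5  -0.1] turn [0.0024 0.0044 0.1995]
0 0
```

Request:
apply_moves(rows=[{"xyz":[0.2,-5,0],"turn":[0,0,0.03],"grip":0},{"xyz":[0.4,-9,0],"turn":[0,0,0.06],"grip":0},{"xyz":[0.6,-13,0],"turn":[0,0,0.08],"grip":0},{"xyz":[0.9,-17,0],"turn":[0,0,0.1],"grip":0},{"xyz":[1.2,-21,0],"turn":[0,0,0.13],"grip":0},{"xyz":[1.6,-25,0],"turn":[0,0,0.15],"grip":0},{"xyz":[2,-28,0],"turn":[0,0,0.17],"grip":0},{"xyz":[2,-29,0],"turn":[0,0,0.18],"grip":0},{"xyz":[2,-29,0],"turn":[0,0,0.18],"grip":0}], force=40)

```text
clock: 13.22
tcp_pos: [0.5414, -0.0815, 0.0933]
orientation: [0.173, 0.646, 0.72, 0.183]
wrist_force: [29.1, 7.3, -5.9]
finger_gap: 0.0161
grip_force: 39.6
```

```bash
python3 arc.py .02 0
```

```text
[ 0.54144405 -0.08145219  0.0932902 ] 0.01608454958355844 39.59341898342245 F tool [ 4.2 23.1 19.6] bed [ 90.5 -65.   18. ]
theta 0.08880213028706443 r 163.29546555548998
xyz mm [  1.  -11.2  -0.2] turn [ 0.0206 -0.0004  0.0072]
xyz mm [  1.  -14.5  -0.3] turn [ 0.0206 -0.0006  0.0272]
0 0
```

Blocked at θ≈0.09 with 23 N, more than the catch should need. Using my last picture, a composite, to see why.

```bash
python3 - <<'E'
from h import *
w=cam("wrist");s=cam("side");t=cam("top")
a=cv2.resize(w["color"],(480,300),interpolation=cv2.INTER_AREA)
b_=cv2.resize(s["color"][185:285,250:357],(320,300),interpolation=cv2.INTER_CUBIC)
c=cv2.resize(t["color"][150:250,285:391],(320,300),interpolation=cv2.INTER_CUBIC)
d=cv2.resize(w["color"][150:300,200:440],(480,300),interpolation=cv2.INTER_CUBIC)
cv2.imwrite("pics/last.png",np.vstack([np.hstack([a,b_]),np.hstack([d,c])]))
Z=(pts(w)-b0)@B
for x in range(200,441,20): print(x,[(v,(Z[v,x]*1e3).round(0).astype(int).tolist()) for v in(170,200,230)])
E
```

```text
200 [(170, [19, -29, 12]), (200, [18, -48, 13]), (230, [13, -71, 5])]
220 [(170, [31, -29, 12]), (200, [30, -47, 14]), (230, [26, -71, 5])]
240 [(170, [37, -34, -11]), (200, [42, -48, 12]), (230, [37, -75, -3])]
260 [(170, [50, -34, -14]), (200, [54, -48, 11]), (230, [49, -79, -15])]
280 [(170, [64, -34, -14]), (200, [66, -48, 9]), (230, [64, -79, -14])]
300 [(170, [78, -33, -14]), (200, [78, -55, -14]), (230, [78, -79, -16])]
320 [(170, [91, -24, 31]), (200, [91, -42, 29]), (230, [91, -52, 46])]
340 [(170, [106, -33, -14]), (200, [107, -55, -14]), (230, [108, -78, -15])]
360 [(170, [116, -27, 12]), (200, [119, -49, 2]), (230, [120, -71, 2])]
380 [(170, [128, -27, 11]), (200, [132, -49, 1]), (230, [134, -71, 2])]
400 [(170, [140, -27, 12]), (200, [145, -49, 2]), (230, [148, -71, 1])]
420 [(170, [214, -58, -150]), (200, [220, -96, -154]), (230, [226, -136, -156])]
440 [(170, [246, -60, -167]), (200, [253, -100, -170]), (230, [261, -144, -175])]
```

View pics/last.png

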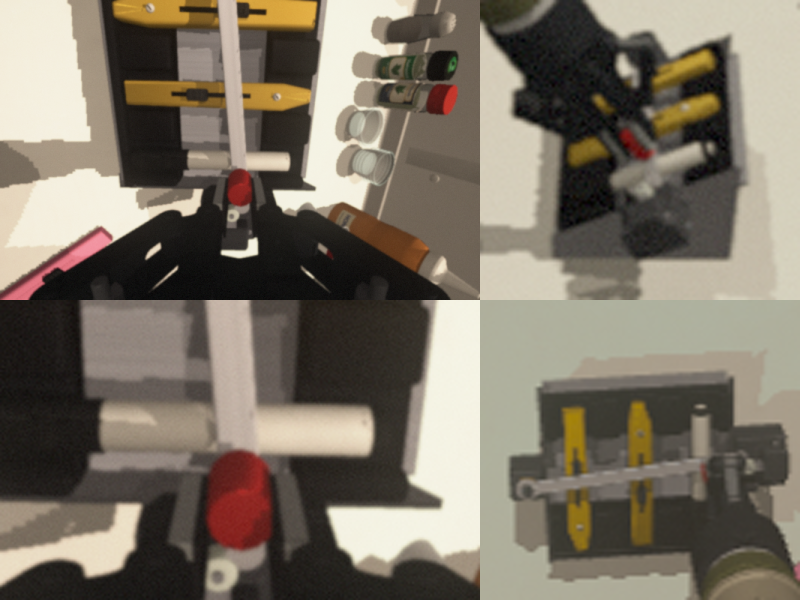

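The composite shows the knob held in the fingers, the bar clear of the tools, and its end just against the white roller (lower-left panel, 222,575). So only the catch resists. Push further in small steps, with a slight z correction to unload the axial pull.

Request:
apply_moves(rows=[{"xyz":[0,-2,2],"turn":[0,0,0],"grip":0},{"xyz":[0,-4,4],"turn":[0,0,0],"grip":0},{"xyz":[0,-6,5],"turn":[0,0,0],"grip":0},{"xyz":[0,-8,6],"turn":[0,0,0],"grip":0},{"xyz":[0,-8,6],"turn":[0,0,0],"grip":0},{"xyz":[0,-8,6],"turn":[0,0,0],"grip":0}])

```text
clock: 13.92
tcp_pos: [0.5301, -0.0836, 0.0829]
orientation: [0.171, 0.649, 0.72, 0.177]
wrist_force: [-28.4, -2.0, 44.3]
finger_gap: 0.0159
grip_force: 47.1
```

```bash
python3 arc.py .02 0; python3 -c "
from h import *
s=env.get_state();print(s['joint_pos'].round(3),s['tau'].round(1))"
```

```text
[ 0.53006373 -0.08356123  0.08289374] 0.01587381597155055 47.086081258021295 F tool [  0.1  -3.9 -52.5] bed [ 75.4 -66.1  14.2]
theta -0.003449970397657993 r 163.8304946611145
xyz mm [1.8 3.8 0. ] turn [0.0084 0.005  0.0029]
xyz mm [ 1.8  0.6 -0. ] turn [0.0084 0.0049 0.0229]
3 [ 0.08455296 -0.05319193  0.06711169]
[-0.457 -0.017 -0.811  0.338  0.243  1.065] [ 3.2 -7.9 21.3 -5.8  1.   0. ]
```

It snapped through to θ≈0. Relieve the axial load, open and withdraw.

Request:
apply_moves(rows=[{"xyz":[0,0,-3],"turn":[0,0,0],"grip":0},{"xyz":[0,0,-4],"turn":[0,0,0],"grip":0.3},{"xyz":[0,0,-4],"turn":[0,0,0],"grip":0.6},{"xyz":[0,0,-4],"turn":[0,0,0],"grip":0.6},{"xyz":[0,0,-4],"turn":[0,0,0],"grip":0.6},{"xyz":[0,0,-20],"turn":[0,0,0],"grip":0.6},{"xyz":[0,0,-50],"turn":[0,0,0],"grip":0.6},{"xyz":[0,0,-90],"turn":[0,0,0],"grip":0.6},{"xyz":[0,0,-130],"turn":[0,0,0],"grip":0.6},{"xyz":[0,0,-150],"turn":[0,0,0],"grip":0.6},{"xyz":[0,0,-150],"turn":[0,0,0],"grip":0.6},{"xyz":[0,0,-150],"turn":[0,0,0],"grip":0.6}])

```text
clock: 14.97
tcp_pos: [0.4572, -0.0879, 0.2101]
orientation: [0.167, 0.65, 0.72, 0.176]
wrist_force: [-0.4, -0.2, -0.1]
finger_gap: 0.0513
grip_force: 0.0
```

```bash
python3 chk.py; python3 - <<'E'
from h import *
for n in("wrist","top"):
    c=cam(n);Z=(pts(c)-b0)@B;hsv=cv2.cvtColor(c["color"],cv2.COLOR_BGR2HSV)
    k=((cv2.inRange(hsv,(0,130,60),(8,255,255))>0)|(cv2.inRange(hsv,(172,130,60),(180,255,255))>0))&(abs(Z[...,0]-.08)<.06)&(abs(Z[...,1]+.06)<.06)&(Z[...,2]>.02)
    if k.any(): print(n,"knob",k.sum(),np.percentile(Z[k],[3,50,97],axis=0).round(4).tolist())
    m=(Z[...,2]>.021)&(Z[...,2]<.036)&(Z[...,1]>-.045)&(Z[...,1]<.085)&(abs(Z[...,0]-.08)<.04)&(c["z_map"]>0)
    if m.sum()>20:
        f=cv2.fitLine(Z[m][:,:2].astype(np.float32),cv2.DIST_HUBER,0,.01,.01).ravel();print("bar",m.sum(),f,"theta",np.arctan2(-f[0]*np.sign(f[1]),abs(f[1])),"x at y=0",f[2]-f[3]*f[0]/f[1])
E
```

```text
14.9667 [ 0.4572 -0.0879  0.2101] [-0.4 -0.2 -0.1] 0.05129058966762414 0.0
held 2163 [[0.0008, -0.013, 0.0004], [0.0844, -0.0018, 0.0151], [0.1435, 0.0079, 0.0186]] [ 1.     -0.0036  0.0736 -0.0021]
rackcut 2641 [[0.0026, 0.0452, 0.0009], [0.0636, 0.0545, 0.0152], [0.1415, 0.0668, 0.0185]] [1.     0.0035 0.08   0.0544]
marker [[0.0504, -0.0634, 0.0117], [0.0915, -0.0533, 0.0174], [0.1324, -0.0361, 0.0313]]
xyz mm [ 61.4   7.8 181.7] turn [-3.0000e-04 -8.0000e-04 -1.5504e+00]
wrist knob 315 [[0.0682, -0.0688, 0.0495], [0.0755, -0.0594, 0.0616], [0.1297, -0.0516, 0.2517]]
bar 1797 [0.00655189 0.99997854 0.0751535  0.02440407] theta -0.006551937 x at y=0 0.0749936
top knob 51 [[0.0687, -0.0682, 0.0391], [0.0802, -0.0605, 0.0607], [0.0836, -0.0534, 0.0656]]
bar 235 [0.01576247 0.9998758  0.07560015 0.01490875] theta -0.015763119 x at y=0 0.075365126
```

The keeper is shut (θ≈0 within measurement error), all three tools are in their lanes, and the robot is clear.

```bash
python3 -c "
from h import *
print(ticket.hand_in())"
```

```text
the job is handed in; nothing more can be done
None
```

I laid the box cutter in the rack's empty middle lane, swung the keeper bar past its catch until it measured shut (about 0 rad), withdrew the arm clear and handed the job in at about 15 s; no verdict came back.

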